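# Close and cam-lock the wooden glass mould

## Robot

A 6-joint arm with a two-finger parallel gripper is mounted at the origin on the work surface. World frame = base frame: x ahead of the robot, y to its left, z up, the work surface at z = 0. Lengths are in mm, angles in rad, forces in N, time in s.
With the tool pointing down it reaches from about 275 to 750 mm from the base axis. Payload 10.2 kg.
Tool frame: the origin (TCP) lies midway between the tips of the shut fingers; the grasp point (between the pads) lies 19 mm behind it; y points along the fingers, z is the direction in which the jaws open and shut, and the axes are right-handed (so a half turn about y gives the same grasp; the last joint's range is limited). The gripper opens to 85 mm and grips with 20 to 120 N. Pads are 22 mm wide; open, the fingers measure 114 mm over their backs; the gripper's body (76 mm by 85 mm) begins 54 mm behind the grasp point. The pads swing forward as they close: fully open they stand 13 mm farther back than shut.
Start: joints at [0.922, 0.313, 1.498, -0, 1.331, -0.223], TCP at [216.864, 478.123, 231.294] pointing down, gripper open.
Joint ranges: [-2.94, 2.94], [-0.97, 2.17], [0.19, 2.56], [-1.23, 4.37], [0.02, 3.11], [-2.88, 2.88]. Speed limits (rad/s): [2.39, 2.39, 3.01, 3.14, 3.14, 3.14].

## Interface

Orientations are given as a unit quaternion [w, x, y, z].
In Python, from rig import ctrl gives the robot as it stands.
- The arm moves only by the shell command python3 -m inch 'ROWS' [OPENING] [FORCE]. ROWS is JSON, one flat list of numbers, 6 for each row, row after row: the shift along the tool's x, y, z in cm, then the turn, a rotation vector about the tool's x, y, z in rad. A call has 1 to 8 rows; each row is the pose to reach, as a shift and turn from the pose commanded when the call began, along the tool's axes at that moment; what a row does not reach only later rows make up. A row lasts 1/12 s, in which the tool goes at most 41.7 mm and 7.16 degrees, less where a joint would pass 70% of its speed; a pose out of reach is approached as far as the arm can. A call with a gripper value outside its range is refused whole. OPENING is the gripper command: -1 is fully open, 1 is shut, values between are in proportion, set as the call begins (- or left out, the last holds). The fingers move at their own pace and stop on an object; FORCE is the grip in N (left out, the last holds). Time passes only in rows, so rows that repeat a pose let the fingers close. It gives the time, the measured TCP pose, the force and the opening at its end, in the units of the state.
- ctrl.sense(): the state, without advancing time (a new reading comes with each control period).
- ctrl.capture(name): name is "scene" or "top" or "wrist"; returns the picture (480x640x3 uint8, red, green, blue); there is no depth.
- ctrl.get_calibration(name): a dict with "fx", "fy", "cx", "cy" (pixels), "k1" (the pictures are not rectified: a ray, as slopes to the right and down, at radius r is drawn at 1 + k1 r^2 times it, then the intrinsics apply), "world_to_cam" (4x4, takes a point from world to camera coordinates). Camera axes: x right, y down, z forward; pixel columns grow to the right and rows downward; lengths in mm; the calibration is good to about 2 mm. A picture is of the moment at which its call begins: read the wrist's pose just before it. get_calibration takes no time and is no camera call; for the wrist camera it gives the pose at the moment of the call.
- ctrl.finish_job(): hands the job in, once; it reports no verdict.
Trained networks look in the newest picture that a camera, given by its name, has taken for a name from the list of things; names that differ only in an ending like _2 or _b are one class to them, and where a whole thing is asked for, a point or a joint stands for the part that bears it (a point fixed in the world has none). Each returns a list of dicts, best first, with "score" (0 to 1); they miss things now and then, are a little off and sometimes report something else, mostly with a low value. They report only what shows in the picture. A call takes as long as a camera call. They do not tell look-alikes from the thing itself.
- ctrl.search_frame(thing, camera): "uv" ([column, row] in pixels, amid what is visible of it).
The state is a dict: "time_s": time; "joints": joint angles; "dq": joint speeds; "tau": joint torques, N m; "eef_pos": TCP position; "ee_rot": TCP orientation; "force": force on the tool from outside, world axes, zero at the start; "wrist_torque": the same for the moment, N m; "grip_width": opening from 0.0 (shut) to 1.0 (fully open).
Only numpy, scipy, OpenCV 4.12 (cv2) and the standard library are available. Lean on these libraries where they do the work, as an engineer would, in place of code of your own. Each camera call takes 0.05 s, during which the arm holds its last target.

## Task

Close the wooden glass mould: slide its loose half along the bed until its draw bolt sits in the open mouth of the red-walled cam and the half meets the spring buffers, then turn the cam clockwise by its black grip, about half a turn, until the hook has drawn the joint shut and the cam comes up tight. How far it turns before it is tight differs from time to time, so go by feel: stop when it is tight, do not force it (the wood crushes), then let go. Leave the other things on the table where they are.

Things in the scene. Friction and masses are not known exactly. Their poses are not given: they have to be found in the camera images.
- bed: steel bed plate 270 x 150 x 12 mm, fixed. Origin on the table under the middle of the mould joint (front face of the fixed half); x points along the slide from fixed to loose half, y across, z up. Plate from x = -115 to 155 mm. Wooden deck (top z = 24) under the cam, x = -115 to -18. Two guide rails, top z = 26, inner faces y = -55.6 and 55.6, x = 0 to 155
- jaw: fixed dark wooden mould half, part of the bed, same origin and axes as bed: a wall x = -18 to 0, y = -55 to 55, z = 12 to 66 mm, half-round groove across its front face, and in its middle a 16 mm wide slot, open at the top, bottom at z = 24, through which the bolt passes
- buffers (a point): midpoint between the two brass spring buffers (10 mm wide, 36 mm to each side of this point), at the foot of the front face of the fixed half, 18 mm above the table. They stand 6 mm proud of the face and together push back with about 5 N when first touched, about 12 N when the joint is shut
- half: loose dark wooden mould half, 80 x 110 x 54 mm, about 0.8 kg, slides between the rails, 0.6 mm play each side, friction 2 to 7 N. Origin: lower edge of its front (joint) face, in the middle, 12 mm above the table; x points back, away from the joint, as the bed's. The joint opening is its x in the bed frame: 35 to 60 mm at the start, 6 mm at the buffers, 0 shut
- bolt_pin (a point): end of the steel draw bolt (8 mm bar out of the loose half's front face, 46 mm above the table, with a 10 mm pin hanging from its end down to 30 mm). Point: the pin's nominal axis, 43 mm in front of the face. The bolt is screwed in up to 3.5 mm more or less than that, which cannot be seen and is not in this reading
- half_bar (a point): middle of the light wooden grip bar on top of the loose half: 22 mm thick (along the half's x), 60 mm wide (along y), 66 to 98 mm above the table; this point is 84 mm above the table, 50 mm behind the joint face
- half_back (a point): centre of the flat rear face of the loose half (80 mm behind the joint face, 39 mm above the table; the face reaches from 12 to 66 mm): the face to push on
- cam_axis (a point): point on the cam's upright turning axis (60 mm behind the joint face, on the bed's centre line), 66 mm above the table; fixed to the bed
- cam (a joint): turn of the cam, rad, clockwise from above positive; starts within 0.3 of 0. Steel disc 82 mm wide, red spiral hook wall on it, top 38 mm above the table. At 0 the mouth faces the loose half, the grip is on the bed's -y side; it travels round the side away from the loose half to the +y side. Stays where left; end stop at 4.0
- cam_mouth (a point): where the bolt pin stands when the loose half meets the buffers, 38 mm above the table, fixed to the bed. The hook takes the pin only if the joint opening is under 8 mm before the cam passes 0.4; below that the mouth is open. From 1.0 on it draws in 7 mm per rad; the joint comes shut and tight somewhere between 2.3 and 3.5 rad of the cam
- grip_mid (a point): middle of the cam's grip: upright black cylinder, 18 mm wide, 34 to 86 mm above the table, 45 mm from the cam axis, spins freely on its own pin, so it can be held without turning the hand; point on its axis, 66 mm above the table. Turning takes 3 N there, drawing in 4 to 9 N, well tight at 12 to 15 N, forced from 18 N
- tumbler: green glass tumbler, 68 mm wide, 100 mm tall, standing beside the work; bystander, origin under its centre
- tin: round metal tin with a paper label, 52 mm wide, 50 mm tall, standing on the table close beside the bed (about 135 mm from the bed's centre line); bystander, origin under its centre
- spare_bolt: spare square-headed steel bolt, 75 mm long, lying on the table close beside the bed, 16 mm high; bystander, origin on the table under its shank
- paddle: spatula-like shaping paddle with a wooden handle, 260 mm long, lying on the table; bystander
- cork_block: cork block 70 x 50 x 35 mm; bystander, origin under its centre
- old_half: small spare wooden mould half with a light wooden stub on top, 50 x 90 x 80 mm, away to the side; bystander, origin under its centre
- mug: white mug, 76 mm wide, 85 mm tall; bystander, origin under its centre
Mind the look-alikes: they are no part of the job. Leave any purple look-alike of the half alone.

How it is judged:
By the outcome, as a careful person would: the job done as asked, in the order asked, and still so for the second after the job is handed in, with the robot touching nothing.
It also fails if it takes over 72 s, if anything falls off the work surface, if the arm or the gripper's body presses on something with over 40 N, if the wrist force passes 120 N, or if a joint passes its speed limit or range.

## Working session

There is one attempt and no reset: what is moved stays moved. The work goes in short steps, Python scripts to look and compute and a shell command to move; the robot and the scene stay as the last step left them, time stands still between calls to the robot, and variables do not carry over. Pictures are saved under pics/ and viewed, and the job is handed in when it is done.

```bash
mkdir -p pics; ls; python3 - <<'E'
from rig import ctrl
import cv2
s=ctrl.sense();print(s)
for n in("scene","top","wrist"):
    im=ctrl.capture(n);cv2.imwrite(f"pics/{n}0.png",im[:,:,::-1])
    c=ctrl.get_calibration(n);print(n,c)
    if n!="wrist":
        for t in("half","half_bar","half_back","grip_mid","cam","bolt_pin","tin","spare_bolt","bed","jaw","tumbler","old_half"):
            print(t,[(d['uv'],round(d['score'],2)) for d in ctrl.search_frame(t,n)[:3]])
E
```

```text
pics
{'time_s': 0.0, 'joints': array([ 9.21611294e-01,  3.13474093e-01,  1.49845722e+00, -1.03707474e-05,
        1.33099311e+00, -2.23416036e-01]), 'dq': array([-0.00037413, -0.00126897,  0.00041482,  0.00028011,  0.00095301,
        0.00037699]), 'tau': array([-2.54028446e-04, -4.12265754e+01, -2.59743744e+01, -2.03449172e-04,
        4.17023824e-03,  1.88709276e-05]), 'eef_pos': array([216.69440692, 477.90449679, 230.71516682]), 'ee_rot': array([-0.69071601,  0.69157251, -0.14959249,  0.149201  ]), 'force': array([ 0.31067555, -0.58554268, -0.73802572]), 'wrist_torque': array([ 0.00541768,  0.00868627, -0.03530754]), 'grip_width': 0.9990267820863561}
scene {'fx': 495.79527297780413, 'fy': 495.79527297780413, 'cx': 320.95363960516477, 'cy': 237.1365957560234, 'k1': -0.03413921213448715, 'world_to_cam': array([[-7.40165031e-01,  6.72404025e-01,  5.34359212e-03,
         4.47215770e+02],
       [ 4.38225394e-01,  4.88384125e-01, -7.54612119e-01,
        -1.31177285e+02],
       [-5.10013952e-01, -5.56195805e-01, -6.56149370e-01,
         1.48606066e+03],
       [ 0.00000000e+00,  0.0
[... 1520 characters left out ...]
spare_bolt [([279.3, 222.6], 0.54), ([312.3, 263.0], 0.18)]
bed [([308.2, 258.8], 0.9)]
jaw [([309.7, 262.9], 0.76)]
tumbler [([436.7, 235.9], 0.88), ([308.6, 261.9], 0.3)]
old_half [([424.6, 289.2], 0.68)]
wrist {'fx': 376.9372142160363, 'fy': 376.9372142160363, 'cx': 317.614062073572, 'cy': 239.14811517487615, 'k1': -0.012272821268721302, 'world_to_cam': array([[ 4.13747577e-01,  9.10391167e-01,  9.30707471e-04,
        -5.27317786e+02],
       [ 8.60095363e-01, -3.91224215e-01,  3.27382925e-01,
        -4.26020503e+01],
       [ 2.98410639e-01, -1.34653395e-01, -9.44891292e-01,
         3.80603701e+02],
       [ 0.00000000e+00,  0.00000000e+00,  0.00000000e+00,
         1.00000000e+00]])}
```

View pics/scene0.png

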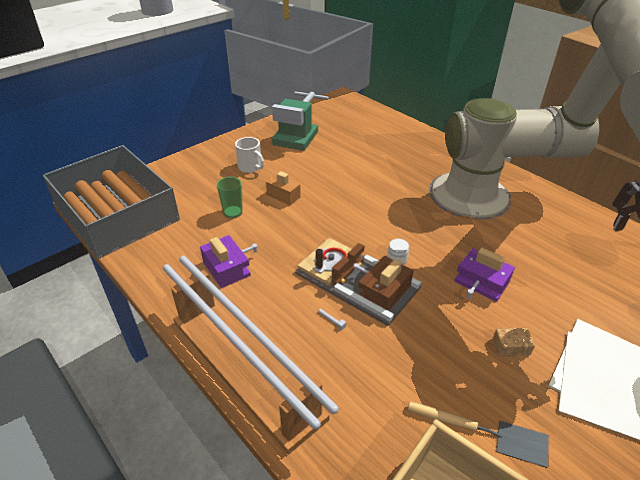

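View pics/top0.png

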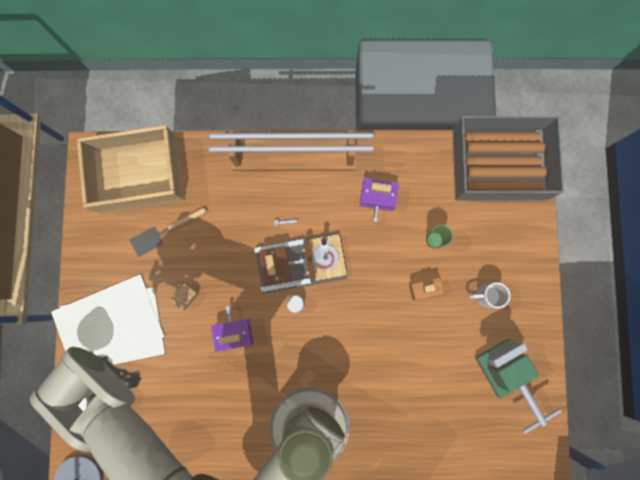

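```bash
python3 - <<'E'
import cv2
a=cv2.imread('pics/top0.png')[180:360,180:400];cv2.imwrite('pics/topc.png',cv2.resize(a,None,fx=3.3,fy=3.3,interpolation=2))
a=cv2.imread('pics/scene0.png')[200:350,200:500];cv2.imwrite('pics/scenec.png',cv2.resize(a,None,fx=2.6,fy=2.6,interpolation=2))
E
```

```text
(no output)
```

View pics/topc.png

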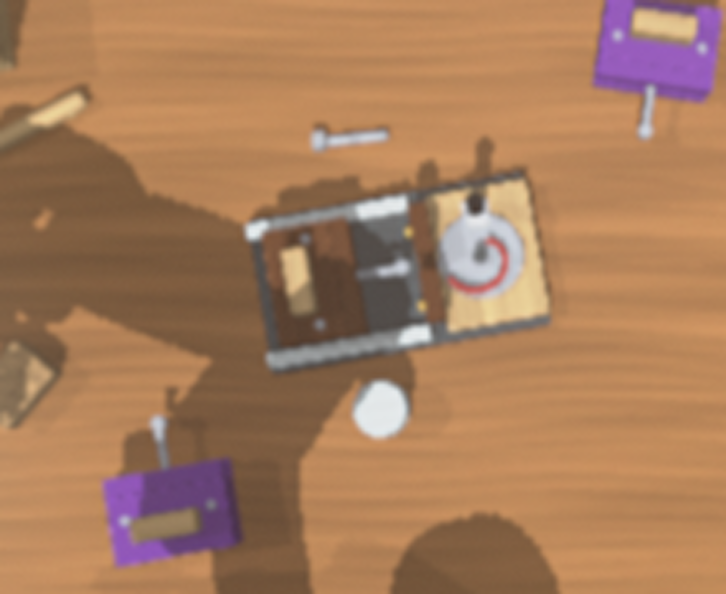

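View pics/scenec.png

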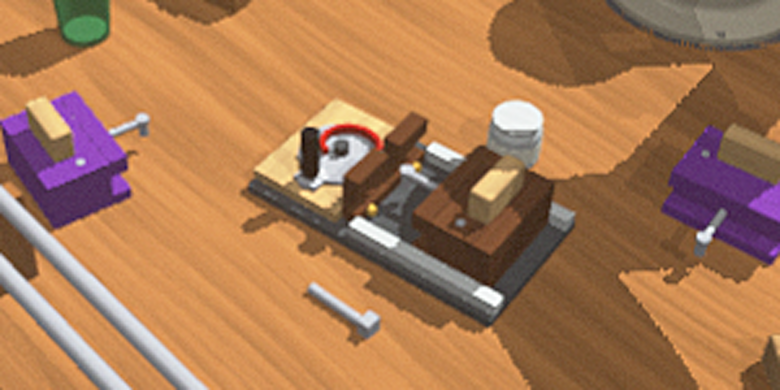

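View pics/wrist0.png

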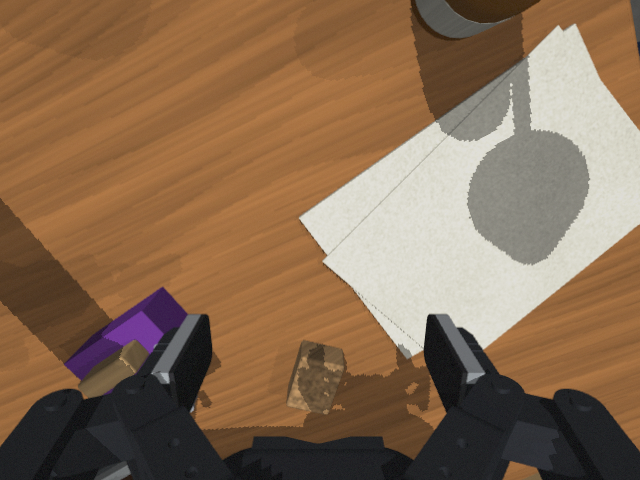

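The top view shows the dark loose half at (272,264), with the red cam at (326,257) and its black grip at (324,242). Possible look-alikes are the purple halves at (379,193) and (231,334) and the small old_half at (425,289). I take the dark half, which sits between the rails. The crop confirms this: it is on the bed and its bolt points at the jaw slot.

```bash
cat > h.py <<'E'
import numpy as np, cv2
from scipy.spatial.transform import Rotation as R
def proj(c,P):
    P=np.atleast_2d(P);W=np.array(c['world_to_cam']);q=P@W[:3,:3].T+W[:3,3]
    s=q[:,:2]/q[:,2:];s=s*(1+c['k1']*(s**2).sum(1,keepdims=True))
    return s*[c['fx'],c['fy']]+[c['cx'],c['cy']]
def ray(c,uv):
    d=(np.array(uv,float)-[c['cx'],c['cy']])/[c['fx'],c['fy']];s=d.copy()
    for _ in range(8): s=d/(1+c['k1']*(s@s))
    W=np.array(c['world_to_cam']);Rt=W[:3,:3].T
    return -Rt@W[:3,3],Rt@np.r_[s,1]
def onz(c,uv,z):
    o,d=ray(c,uv);return (o+d*(z-o[2])/d[2])
def rot(q): return R.from_quat(np.r_[q[1:],q[0]]).as_matrix()
def b2w(b,P):  # b=(x,y,yaw)
    P=np.atleast_2d(np.array(P,float));c,s=np.cos(b[2]),np.sin(b[2])
    return np.c_[b[0]+c*P[:,0]-s*P[:,1],b[1]+s*P[:,0]+c*P[:,1],P[:,2]]
def fit(obs,b0):  # obs list of (calib,P_bed,uv)
    from scipy.optimize import least_squares
    f=lambda b:np.concatenate([(proj(c,b2w(b,P))[0]-uv) for c,P,uv in obs])
    r=least_squares(f,b0,x_scale=[100,100,1],loss='soft_l1');return r.x,f(r.x).reshape(-1,2)
E
python3 - <<'E'
from h import *
from rig import ctrl
t=ctrl.get_calibration('top');s=ctrl.get_calibration('scene');w=ctrl.get_calibration('wrist')
T=lambda x,y:np.array([x/3.3+180,y/3.3+180]);S=lambda x,y:np.array([x/2.6+200,y/2.6+200])
obs=[(t,(-115,-75,12),T(526,172)),(t,(-115,75,12),T(551,320)),(t,(155,75,12),T(272,370)),(t,(155,-75,12),T(248,236)),
(t,(-60,-45,86),T(475,203)),
(s,(155,-75,12),S(492,322)),(s,(-115,-75,12),S(250,190)),(s,(155,75,12),S(573,222)),(s,(-18,-55,66),S(347,178)),(s,(0,55,66),S(425,120))]
b,e=fit(obs,[500,50,1.7]);print(b,e.round(1))
np.save('bed.npy',b)
print("half bar bed x:",onz(t,T(296,280),98), onz(t,T(296,280),98)[:2]-b[:2])
st=ctrl.sense();M=rot(st['ee_rot']);p=st['eef_pos'];print(M.round(3))
W=w['world_to_cam'];C=-W[:3,:3].T@W[:3,3];print('cam in tool',M.T@(C-p),'fwd in tool',M.T@W[2,:3])
E
```

```text
[514.41682421   9.01301975   1.75109376] [[-1.4 -1.1]
 [-0.2  0.4]
 [-0.2  0.9]
 [-0.8 -5.2]
 [-1.5 -1.4]
 [-0.4 -0.5]
 [-1.4 -2.5]
 [ 1.3 -1.1]
 [-1.7 -1.1]
 [ 1.1 -0.7]]
half bar bed x: [493.98900358 114.70266167  98.        ] [-20.42782063 105.68964192]
[[ 0.911  0.     0.413]
 [-0.413  0.     0.911]
 [-0.    -1.     0.   ]]
cam in tool [ -83.96957112 -142.75858246    2.02952912] fwd in tool [3.27384422e-01 9.44891034e-01 6.11256074e-04]
```

```bash
cat >> h.py <<'E'
def plan(Pb,b=None,yawbed=None):
    """shift in cm (tool axes) and turn about tool y to get TCP to bed point Pb with tool x = -bed x"""
    from rig import ctrl
    if b is None: b=np.load('bed.npy')
    st=ctrl.sense();M=rot(st['ee_rot']);d=b2w(b,Pb)[0]-st['eef_pos']
    Rb=np.c_[[-np.cos(b[2]),-np.sin(b[2]),0],[0,0,-1],[np.sin(b[2]),-np.cos(b[2]),0]]
    rv=R.from_matrix(M.T@Rb).as_rotvec()
    print('t',round(st['time_s'],2),'shift cm',(M.T@d/10).round(2),'rotvec',rv.round(3),'F',st['force'].round(1),'w',round(st['grip_width'],2))
def bedpos():
    from rig import ctrl
    b=np.load('bed.npy');st=ctrl.sense();c,s=np.cos(b[2]),np.sin(b[2]);d=st['eef_pos']-[b[0],b[1],0];f=st['force']
    print('t',round(st['time_s'],2),'bed',np.round([c*d[0]+s*d[1],-s*d[0]+c*d[1],d[2]],1),'Fbed',np.round([c*f[0]+s*f[1],-s*f[0]+c*f[1],f[2]],1),'w',round(st['grip_width'],3))
E
python3 -c "
from h import *
plan((165,0,200))"
```

```text
t 1.35 shift cm [ 37.07   3.13 -16.87] rotvec [-0.     0.965 -0.   ] F [0.9 0.6 1. ] w 1.0
```

```bash
python3 -m inch '[3,0.3,-1.5,0,0.08,0, 7,0.6,-3.2,0,0.2,0, 11,1,-5,0,0.32,0, 14.5,1.3,-6.6,0,0.44,0, 18,1.6,-8.2,0,0.56,0, 22,1.9,-10,0,0.68,0, 26,2.2,-11.8,0,0.8,0, 30,2.5,-13.6,0,0.92,0]' 1 40; python3 -c "
from h import *
plan((165,0,200))"
```

```text
time_s: 2.02
eef_pos: [430.4, 233.7, 206.8]
ee_rot: [0.552, -0.552, 0.442, -0.442]
force: [1.0, 1.8, -0.0]
grip_width: 0.001
t 2.02 shift cm [7.27 0.68 3.96] rotvec [-0.     0.039 -0.   ] F [ 1.   1.8 -0. ] w 0.0
```

```bash
python3 -m inch '[3,0.3,1.6,0,0.02,0, 6,0.5,3.2,0,0.039,0, 7.2,0.6,3.9,0,0.039,0, 7.2,0.6,3.9,0,0.039,0, 7.2,0.6,3.9,0,0.039,0]' 1 40; python3 - <<'E'
from h import *
from rig import ctrl
bedpos()
c=ctrl.get_calibration('wrist');im=ctrl.capture('wrist');cv2.imwrite('pics/w1.png',im[:,:,::-1])
import pickle;pickle.dump(c,open('w1.pkl','wb'))
for t in("half","half_bar","half_back","grip_mid","cam","bolt_pin","jaw"):
    print(t,[(d['uv'],round(d['score'],2)) for d in ctrl.search_frame(t,'wrist')[:3]])
b=np.load('bed.npy')
for P in[(155,75,12),(155,-75,12),(-60,-45,86),(0,0,66),(107,0,98)]:print(P,proj(c,b2w(b,P))[0].round(1))
E
```

```text
time_s: 2.43
eef_pos: [483.2, 174.2, 200.6]
ee_rot: [-0.544, 0.544, -0.452, 0.451]
force: [-0.2, 0.0, -0.1]
grip_width: -0.0
t 2.43 bed [168.1   1.1 200.6] Fbed [ 0.1  0.2 -0.1] w -0.0
half [([81.2, 88.5], 0.9), ([317.1, 282.7], 0.64)]
half_bar [([77.6, 88.0], 0.96), ([318.8, 281.3], 0.76)]
half_back [([318.1, 284.1], 0.93), ([78.8, 88.5], 0.79)]
grip_mid []
cam [([320.4, 425.5], 0.93)]
bolt_pin [([314.9, 280.6], 0.75), ([79.0, 89.5], 0.56)]
jaw []
(155, 75, 12) [235.1 222.8]
(155, -75, 12) [398.7 223.5]
(-60, -45, 86) [364.8 470.1]
(0, 0, 66) [316.2 402.1]
(107, 0, 98) [316.5 318.2]
```

View pics/w1.png

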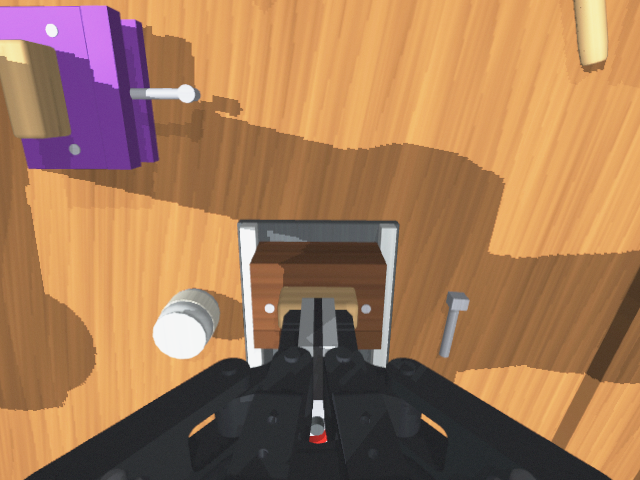

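```bash
python3 - <<'E'
import cv2
a=cv2.imread('pics/w1.png')[200:370,220:420];cv2.imwrite('pics/w1c.png',cv2.resize(a,None,fx=3.5,fy=3.5,interpolation=2))
E
```

```text
(no output)
```

View pics/w1c.png

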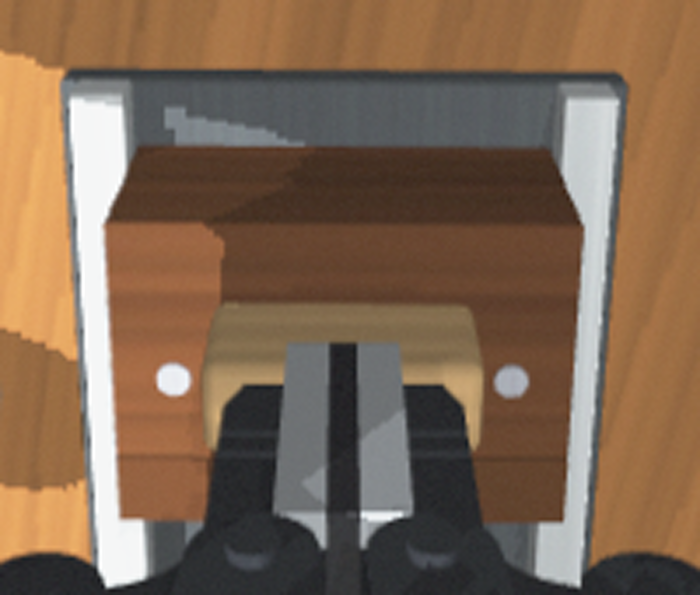

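```bash
python3 - <<'E'
from h import *
import pickle
from scipy.optimize import least_squares
c=pickle.load(open('w1.pkl','rb'));T=lambda x,y:np.array([x/3.5+220,y/3.5+200])
fixed=[((155,75,12),T(66,83)),((155,-75,12),T(626,83))]
half=[((80,55,12),T(136,148)),((80,-55,12),T(550,148)),((80,55,66),T(107,222)),((80,-55,66),T(583,224)),((0,55,66),T(120,518)),((0,-55,66),T(565,520))]
def f(p):
    b=p[:3];r=[proj(c,b2w(b,P))[0]-u for P,u in fixed]
    r+=[proj(c,b2w(b,np.array(P)+[p[3],0,0])+[0,0,p[4]])[0]-u for P,u in half];return np.concatenate(r)
b0=np.load('bed.npy')
r=least_squares(f,[*b0,57,0],x_scale=[100,100,1,100,10]);print(r.x,f(r.x).reshape(-1,2).round(1));
E
```

```text
[515.97997314   8.63198746   1.75161562  56.85530277  -2.28610198] [[-2.2 -0.2]
 [ 1.3  0.4]
 [ 0.9 -0.8]
 [-0.2 -0.4]
 [-0.5  0.3]
 [ 0.3  0.2]
 [ 0.8  0.4]
 [-0.4  0.2]]
```

```bash
python3 -c "
import numpy as np;np.save('bed.npy',[515.6,8.75,1.7515])
from h import *
bedpos();plan((166,0,40))"; python3 -m inch '[0,4,0.1,0,0,0, 0,8,0.1,0,0,0, 0,12,0.1,0,0,0, 0,15,0.1,0,0,0, 0,16,0.1,0,0,0, 0,16,0.1,0,0,0]'; python3 -c "
from h import *
bedpos();plan((66+11,0,40))"
```

```text
t 2.83 bed [168.9   2.1 200.9] Fbed [-0.2 -0.4 -0.1] w 0.001
t 2.83 shift cm [ 0.29 16.09  0.2 ] rotvec [-0.     0.006 -0.   ] F [ 0.5 -0.1 -0.1] w 0.0
time_s: 3.33
eef_pos: [483.3, 174.2, 39.1]
ee_rot: [-0.543, 0.545, -0.452, 0.45]
force: [-0.2, -0.3, 0.2]
grip_width: -0.002
t 3.33 bed [168.6   2.1  39.1] Fbed [-0.3  0.2  0.2] w -0.002
t 3.33 shift cm [ 9.16 -0.09  0.16] rotvec [ 0.004  0.006 -0.   ] F [-0.2 -0.3  0.2] w -0.0
```

```bash
python3 -m inch '[0.8,-0.1,0.2,0,0.006,0, 1.5,-0.1,0.2,0,0.006,0, 2,-0.1,0.2,0,0.006,0, 2.4,-0.1,0.2,0,0.006,0, 2.8,-0.1,0.2,0,0.006,0, 3.2,-0.1,0.2,0,0.006,0, 3.6,-0.1,0.2,0,0.006,0, 4,-0.1,0.2,0,0.006,0]'; python3 -c "
from h import *
bedpos()"
```

```text
time_s: 4.0
eef_pos: [494.8, 135.9, 43.7]
ee_rot: [0.544, -0.541, 0.453, -0.454]
force: [-1.1, 9.6, 5.8]
grip_width: 0.003
t 4.0 bed [128.9  -2.4  43.7] Fbed [ 9.7 -0.6  5.8] w 0.003
```

```bash
python3 -m inch '[0.3,0,0,0,0,0, 0.6,0,0,0,0,0, 0.9,0,0,0,0,0, 1.2,0,0,0,0,0, 1.5,0,0,0,0,0, 1.8,0,0,0,0,0, 2.1,0,0,0,0,0, 2.1,0,0,0,0,0]'; python3 - <<'E'
from h import *
from rig import ctrl
import pickle
bedpos()
im=ctrl.capture('top');cv2.imwrite('pics/t2.png',cv2.resize(im[200:320,240:360,::-1],None,fx=5,fy=5,interpolation=2))
E
```

```text
time_s: 4.67
eef_pos: [498.6, 114.8, 43.6]
ee_rot: [0.544, -0.542, 0.453, -0.454]
force: [-0.5, 5.8, 4.1]
grip_width: -0.002
t 4.67 bed [107.4  -2.3  43.6] Fbed [ 5.8 -0.5  4.1] w -0.002
```

View pics/t2.png

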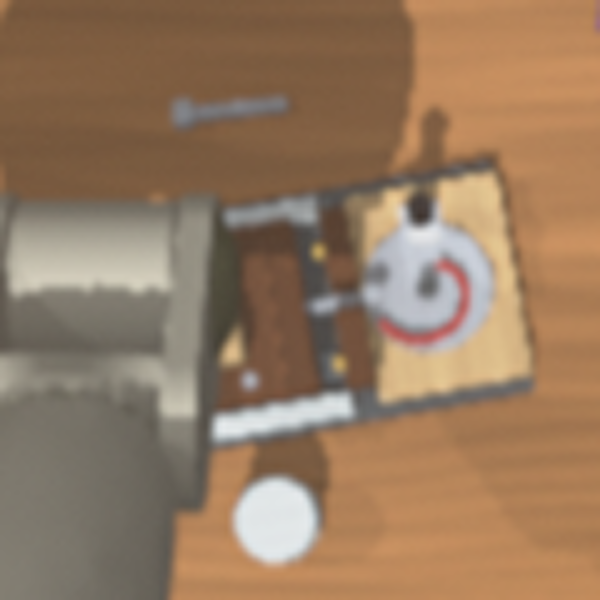

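The loose half's bolt is entering the cam mouth at about (370,300) in the crop, with roughly 15 mm of joint still open. I'll close in slowly and feel for the buffers.

```bash
python3 -m inch '[0.2,0,0,0,0,0, 0.4,0,0,0,0,0, 0.6,0,0,0,0,0, 0.6,0,0,0,0,0]'; python3 -c "
from h import *
bedpos()"; python3 -m inch '[0.1,0,0,0,0,0, 0.2,0,0,0,0,0]'; python3 -c "
from h import *
bedpos()"
```

```text
time_s: 5.05
eef_pos: [499.5, 109.1, 43.5]
ee_rot: [0.544, -0.542, 0.453, -0.454]
force: [-1.9, 7.5, 6.0]
grip_width: -0.004
t 5.05 bed [101.6  -2.2  43.5] Fbed [7.8 0.5 6. ] w -0.004
time_s: 5.22
eef_pos: [499.7, 107.5, 43.5]
ee_rot: [0.544, -0.542, 0.453, -0.454]
force: [-1.8, 9.2, 6.3]
grip_width: -0.0
t 5.22 bed [100.   -2.1  43.5] Fbed [9.4 0.1 6.3] w -0.0
```

```bash
for i in 1; do python3 -m inch '[0.1,0,0,0,0,0, 0.1,0,0,0,0,0]'>/dev/null; python3 -c "
from h import *
bedpos()"; python3 -m inch '[0.1,0,0,0,0,0, 0.1,0,0,0,0,0]'>/dev/null; python3 -c "
from h import *
bedpos()";python3 -m inch '[0.1,0,0,0,0,0, 0.1,0,0,0,0,0]'>/dev/null; python3 -c "
from h import *
bedpos()"; done
```

```text
t 5.38 bed [98.8 -2.1 43.5] Fbed [8.2 0.3 5.3] w -0.001
t 5.55 bed [97.8 -2.1 43.5] Fbed [ 7.8 -1.1  5.6] w 0.003
t 5.72 bed [96.9 -2.1 43.5] Fbed [ 8.1 -0.   6.1] w 0.001
```

```bash
python3 -m inch '[0.1,0,0,0,0,0, 0.1,0,0,0,0,0]'>/dev/null; python3 -c "
from h import *
bedpos()"; python3 -m inch '[0.1,0,0,0,0,0, 0.1,0,0,0,0,0]'>/dev/null; python3 -c "
from h import *
bedpos()";python3 -m inch '[0.1,0,0,0,0,0, 0.1,0,0,0,0,0]'>/dev/null; python3 - <<'E'
from h import *
from rig import ctrl
bedpos()
im=ctrl.capture('top');cv2.imwrite('pics/t3.png',cv2.resize(im[200:320,240:360,::-1],None,fx=5,fy=5,interpolation=2))
im=ctrl.capture('scene');cv2.imwrite('pics/s3.png',cv2.resize(im[210:330,280:440,::-1],None,fx=5,fy=5,interpolation=2))
E
```

```text
t 5.88 bed [96.2 -2.1 43.5] Fbed [10.9  0.1  6. ] w -0.004
t 6.05 bed [95.6 -2.1 43.5] Fbed [12.9  0.5  6.9] w 0.003
t 6.22 bed [94.8 -2.  43.6] Fbed [15.3 -0.8  7.7] w -0.001
```

View pics/t3.png

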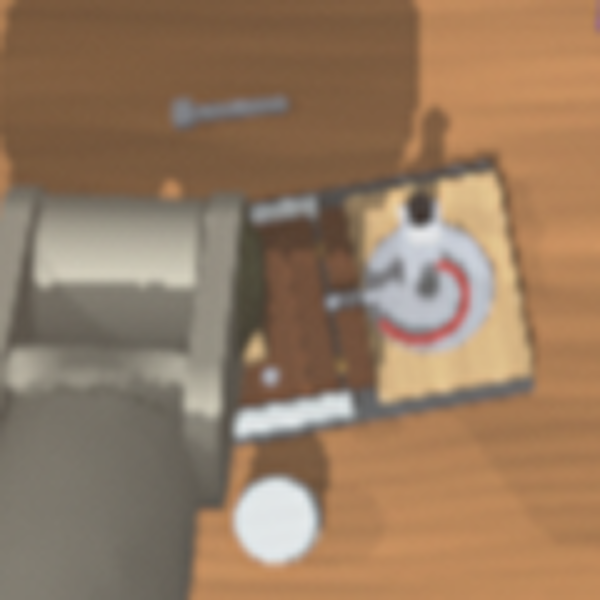

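View pics/s3.png

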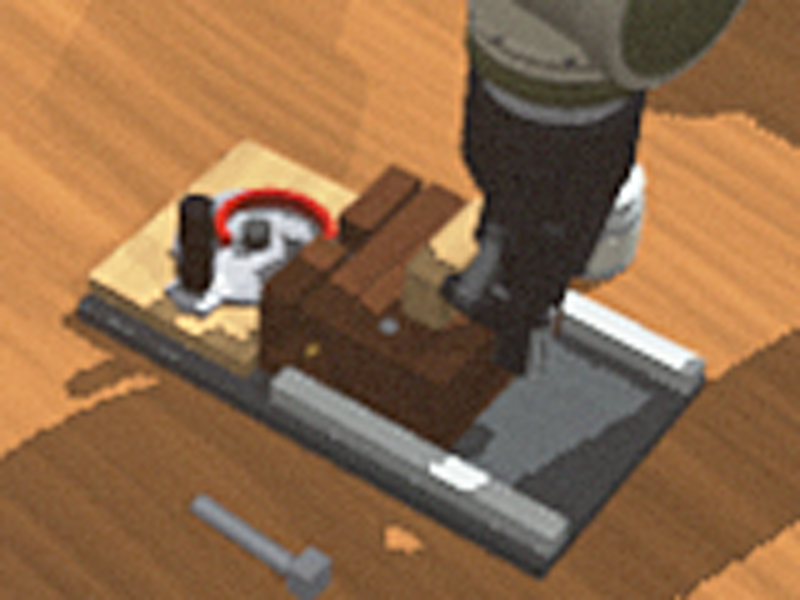

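```bash
python3 -m inch '[-0.2,0,0,0,0,0, -0.5,0,0,0,0,0, -1,0,0,0,0,0, -2,0,0,0,0,0, -2,-3,0,0,0,0, -2,-7,0,0,0,0, -2,-11,0,0,0,0, -2,-11.5,0,0,0,0]'>/dev/null; python3 -c "
from h import *
bedpos();plan((45,35,155))"
```

```text
t 6.98 bed [113.6  -3.8 163.3] Fbed [-0.6 -0.6  0.8] w -0.002
t 6.98 shift cm [ 6.86  0.8  -3.89] rotvec [-0.011 -0.     0.002] F [ 0.7 -0.5  0.8] w -0.0
```

```bash
python3 -m inch '[3,0.4,-2,0,0,0, 6,0.8,-3.5,-0.01,0,0, 6.9,0.8,-3.9,-0.01,0,0, 6.9,0.8,-3.9,-0.01,0,0, 6.9,0.8,-3.9,-0.01,0,0]'>/dev/null; python3 - <<'E'
from h import *
from rig import ctrl
import pickle
bedpos()
c=ctrl.get_calibration('wrist');im=ctrl.capture('wrist');cv2.imwrite('pics/w4.png',im[:,:,::-1])
pickle.dump(c,open('w4.pkl','wb'))
for t in("half_bar","grip_mid","cam"):
    print(t,[(d['uv'],round(d['score'],2)) for d in ctrl.search_frame(t,'wrist')[:3]])
b=np.load('bed.npy')
for P in[(-60,-45,86),(-60,-45,34),(0,-55,66),(0,55,66),(-18,-55,66),(-115,-75,12),(-60,0,38),(6,-55,66)]:print(P,proj(c,b2w(b,P))[0].round(1))
E
```

```text
t 7.4 bed [ 44.7  37.5 148.9] Fbed [ 0.2  0.2 -0.1] w 0.004
half_bar [([373.1, 236.0], 0.68)]
grip_mid [([422.6, 358.4], 0.61)]
cam [([392.0, 349.6], 0.93), ([377.1, 140.8], 0.29)]
(-60, -45, 86) [437.6 404.9]
(-60, -45, 34) [418.9 357.5]
(0, -55, 66) [452.9 312.4]
(0, 55, 66) [290.8 312.2]
(-18, -55, 66) [449.9 335.2]
(-115, -75, 12) [440.6 393.1]
(-60, 0, 38) [364.  360.5]
(6, -55, 66) [453.9 304.5]
```

View pics/w4.png

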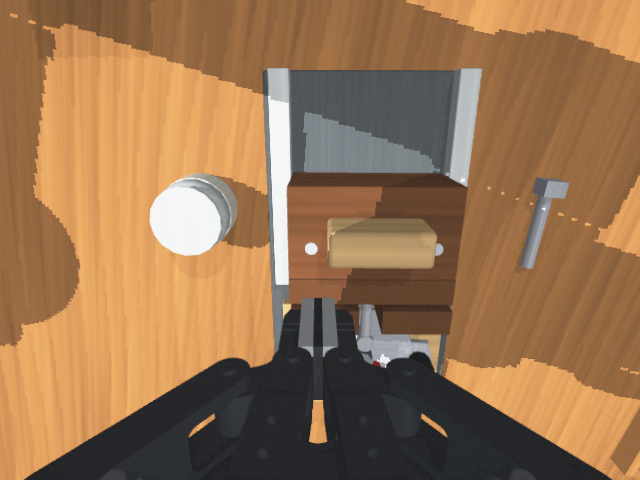

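```bash
python3 -m inch '[-2,0,-1.5,0,0,0, -4,-0.5,-3,0,0,0, -4,-0.5,-3,0,0,0, -4,-0.5,-3,0,0,0]'>/dev/null; python3 - <<'E'
from h import *
from rig import ctrl
import pickle
bedpos()
c=ctrl.get_calibration('wrist');im=ctrl.capture('wrist');cv2.imwrite('pics/w5.png',im[:,:,::-1])
pickle.dump(c,open('w5.pkl','wb'))
cv2.imwrite('pics/w5c.png',cv2.resize(im[210:390,320:540,::-1],None,fx=3.5,fy=3.3,interpolation=2))
cv2.imwrite('pics/w5c.png',cv2.resize(im[210:390,320:540,::-1],None,fx=3.3,fy=3.3,interpolation=2))
for t in("grip_mid","cam"):
    print(t,[(d['uv'],round(d['score'],2)) for d in ctrl.search_frame(t,'wrist')[:3]])
b=np.load('bed.npy')
for P in[(-60,-45,86),(-60,-45,34),(0,-55,66),(0,55,66),(-18,-55,66),(-115,-75,12),(-60,0,38),(6,-55,66)]:print(P,((proj(c,b2w(b,P))[0]-[320,210])*3.3).round(0))
E
```

```text
t 7.93 bed [ 85.4  67.6 154.4] Fbed [-0.3 -0.5  0.1] w -0.003
grip_mid []
cam []
(-60, -45, 86) [495. 772.]
(-60, -45, 34) [421. 606.]
(0, -55, 66) [544. 489.]
(0, 55, 66) [ 45. 487.]
(-18, -55, 66) [532. 556.]
(-115, -75, 12) [478. 705.]
(-60, 0, 38) [251. 616.]
(6, -55, 66) [548. 466.]
```

View pics/w5c.png

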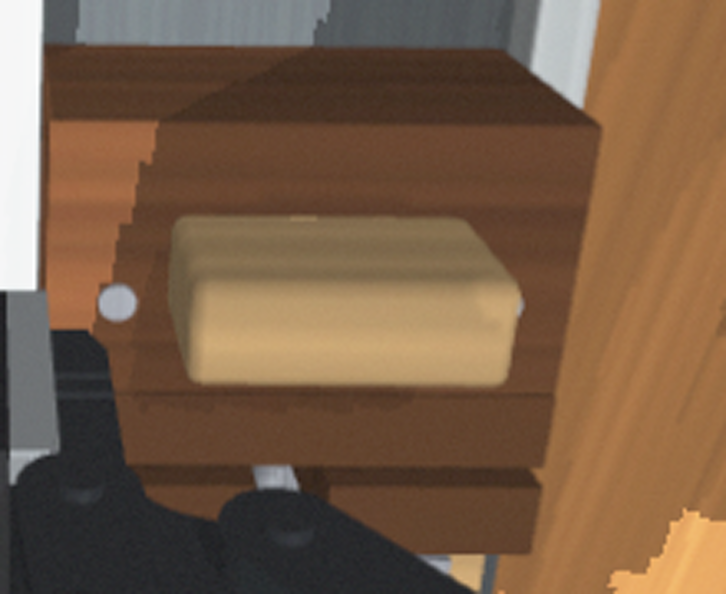

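```bash
python3 - <<'E'
from h import *
from rig import ctrl
t=ctrl.get_calibration('top');s=ctrl.get_calibration('scene')
a=ctrl.capture('top');cv2.imwrite('pics/t6.png',cv2.resize(a[220:300,270:370,::-1],None,fx=7,fy=7,interpolation=2))
print('top',ctrl.search_frame('grip_mid','top')[:2])
a=ctrl.capture('scene');cv2.imwrite('pics/s6.png',cv2.resize(a[220:310,280:400,::-1],None,fx=6.5,fy=6.5,interpolation=2))
print(ctrl.search_frame('grip_mid','scene')[:2])
b=np.load('bed.npy')
for P in[(-60,-45,86),(-60,-45,34),(0,-55,66),(0,55,66),(-18,-55,66),(-18,55,66),(-115,-75,12),(-115,75,12),(-60,0,38),(6,-55,66)]:
    print(P,((proj(t,b2w(b,P))[0]-[270,220])*7).round(0),((proj(s,b2w(b,P))[0]-[280,220])*6.5).round(0))
E
```

```text
top [{'uv': [294.5, 254.6], 'score': 0.47}, {'uv': [424.3, 289.7], 'score': 0.38}]
[{'uv': [317.2, 256.5], 'score': 0.55}]
(-60, -45, 86) [368. 138.] [258. 204.]
(-60, -45, 34) [369. 154.] [257. 307.]
(0, -55, 66) [229. 147.] [375. 331.]
(0, 55, 66) [274. 395.] [547. 167.]
(-18, -55, 66) [269. 140.] [334. 309.]
(-18, 55, 66) [315. 387.] [507. 147.]
(-115, -75, 12) [476.  75.] [ 93. 330.]
(-115, 75, 12) [538. 399.] [330. 123.]
(-60, 0, 38) [387. 252.] [330. 234.]
(6, -55, 66) [215. 149.] [388. 338.]
```

View pics/t6.png

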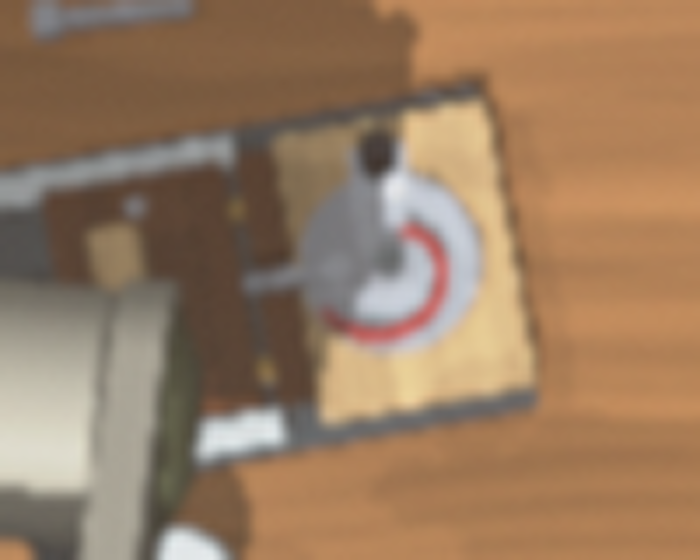

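View pics/s6.png

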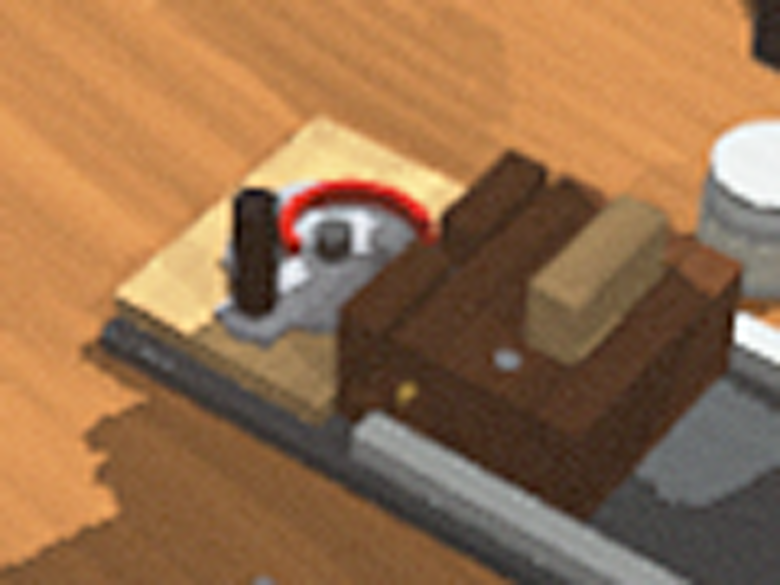

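The half stands about 6 mm open at the buffers, with the front edge at row 466 of the crop, which matches the 6 mm prediction. In the top crop the grip is near (377,148), so the cam is close to 0. Next I move above the grip.

```bash
python3 -c "
from h import *
plan((-62,-45,140))"; python3 -m inch '[3,0,2.3,0,0,0, 6,0,4.5,0,0,0, 9,0.3,6.8,0,0,0, 12,0.8,9.2,0,0,0, 14.7,1.4,11.3,0,0,0, 14.7,1.4,11.3,0,0,0, 14.7,1.4,11.3,0,0,0]' 0.1 40; python3 - <<'E'
from h import *
from rig import ctrl
bedpos();plan((-62,-45,52))
a=ctrl.capture('wrist');cv2.imwrite('pics/w7.png',a[:,:,::-1])
a=ctrl.capture('scene');cv2.imwrite('pics/s7.png',cv2.resize(a[180:310,260:400,::-1],None,fx=4.5,fy=4.5,interpolation=2))
E
```

```text
t 8.28 shift cm [14.6   1.27 11.28] rotvec [ 0.01  -0.001 -0.   ] F [ 0.4 -0.1 -0.6] w -0.0
time_s: 8.87
eef_pos: [571.5, -46.0, 137.7]
ee_rot: [-0.54, 0.545, -0.456, 0.451]
force: [-0.0, 0.1, -0.1]
grip_width: 0.453
t 8.87 bed [-63.9 -45.1 137.7] Fbed [ 0.1  0.  -0.1] w 0.453
t 8.87 shift cm [-0.18  8.57  0.09] rotvec [ 0.012 -0.003 -0.001] F [-0.   0.1 -0.1] w 0.45
```

View pics/w7.png

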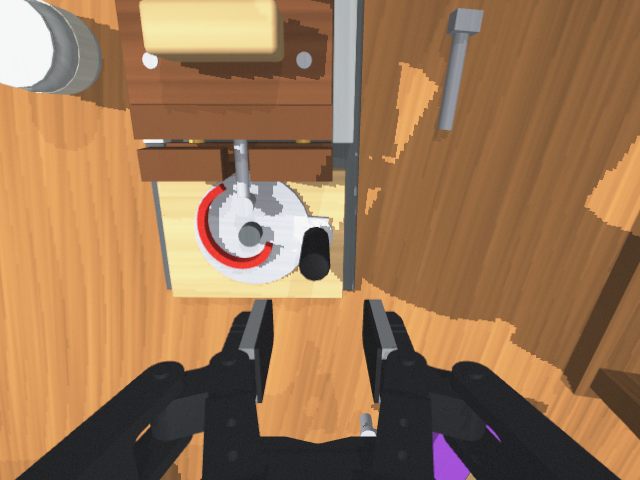

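View pics/s7.png

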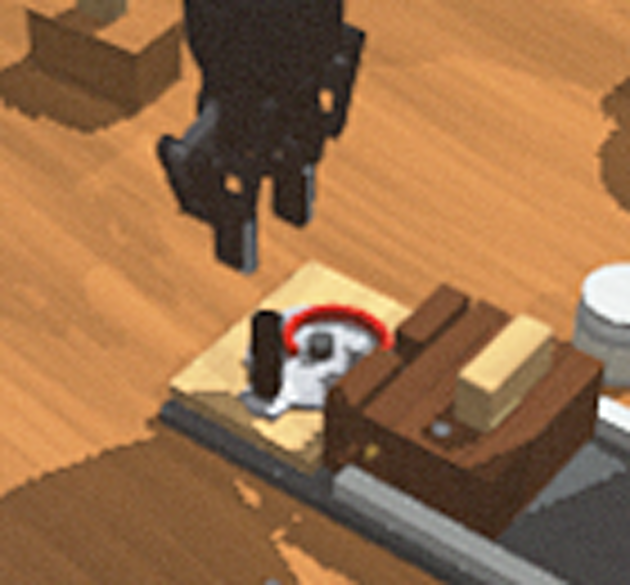

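```bash
python3 - <<'E'
from h import *
from rig import ctrl
c=ctrl.get_calibration('wrist');b=np.load('bed.npy');cb,sb=np.cos(b[2]),np.sin(b[2])
def tb(p): d=p[:2]-b[:2];return np.round([cb*d[0]+sb*d[1],-sb*d[0]+cb*d[1]],1)
print('grip top',tb(onz(c,(315,267),86)),'hub',tb(onz(c,(250,234),44)))
for n,P in dict(jl=(-18,55,66),jr=(-18,-55,66),dl=(-115,55,24),pr=(-115,-75,12),hr=(6,-55,66),fr=(0,-55,66),g=(-60,-45,86),g0=(-60,-45,34)).items(): print(n,proj(c,b2w(b,P))[0].round(0))
E
```

```text
grip top [-60.6 -44.3] hub [-54.9  -0.4]
jl [144. 185.]
jr [334. 185.]
dl [188. 300.]
pr [355. 293.]
hr [334. 143.]
fr [334. 153.]
g [316. 266.]
g0 [317. 237.]
```

```bash
python3 -m inch '[-0.3,2.5,0,0,0,0, -0.3,5,0,0,0,0, -0.3,7,0,0,0,0, -0.3,8.6,0,0,0,0, -0.3,8.6,0,0,0,0, -0.3,8.6,0,0,0,0]' 0.1 40; python3 -c "
from h import *
bedpos()";  python3 -m inch '[0,0,0,0,0,0, 0,0,0,0,0,0, 0,0,0,0,0,0, 0,0,0,0,0,0, 0,0,0,0,0,0, 0,0,0,0,0,0]' 1 40; python3 - <<'E'
from h import *
from rig import ctrl
bedpos()
a=ctrl.capture('scene');cv2.imwrite('pics/s8.png',cv2.resize(a[180:310,260:400,::-1],None,fx=4.5,fy=4.5,interpolation=2))
E
```

```text
time_s: 9.47
eef_pos: [569.4, -41.3, 53.4]
ee_rot: [-0.54, 0.546, -0.455, 0.45]
force: [0.3, 0.3, 0.7]
grip_width: 0.456
t 9.47 bed [-58.9 -44.   53.4] Fbed [ 0.2 -0.4  0.7] w 0.456
time_s: 9.97
eef_pos: [568.7, -42.2, 54.7]
ee_rot: [-0.54, 0.546, -0.456, 0.45]
force: [-12.4, -0.1, 12.2]
grip_width: 0.199
t 9.97 bed [-59.6 -43.1  54.7] Fbed [ 2.2 12.2 12.2] w 0.199
```

View pics/s8.png

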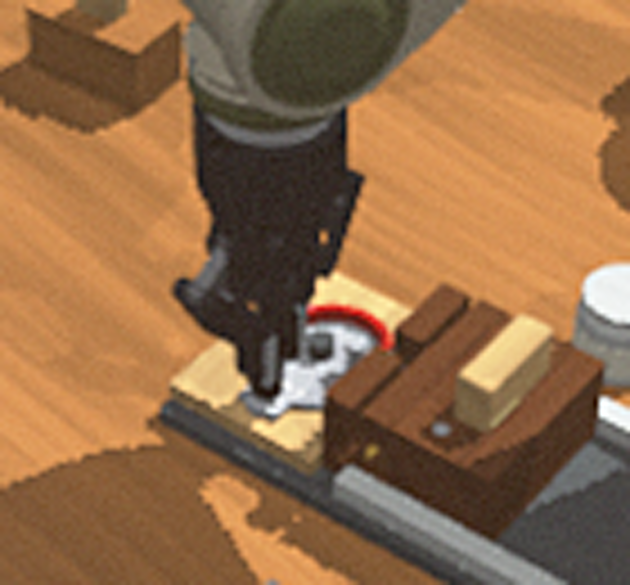

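```bash
python3 -m inch '[0,-0.1,-0.1,0,0,0, 0,-0.1,-0.1,0,0,0]'  >/dev/null; python3 -c "
from h import *
bedpos()"
```

```text
t 10.18 bed [-59.6 -42.7  54.9] Fbed [0.3 6.7 2.6] w 0.193
```

```bash
python3 -m inch '[0.22,0,-0.06,0,0,0, 0.45,0,-0.07,0,0,0, 0.67,0,-0.1,0,0,0, 0.89,0,-0.14,0,0,0, 1.11,0,-0.19,0,0,0, 1.33,0,-0.25,0,0,0, 1.54,0,-0.32,0,0,0, 1.75,0,-0.4,0,0,0]'  >/dev/null; cat >>h.py <<'E'
def cam(C=(-59.1,2.8)):
    from rig import ctrl
    b=np.load('bed.npy');st=ctrl.sense();c,s=np.cos(b[2]),np.sin(b[2]);d=st['eef_pos']-[b[0],b[1],0];f=st['force']
    p=np.array([c*d[0]+s*d[1],-s*d[0]+c*d[1]])-C;F=np.array([c*f[0]+s*f[1],-s*f[0]+c*f[1]])
    th=np.arctan2(-p[0],-p[1])%(2*np.pi);tan=np.array([-np.cos(th),np.sin(th)]);rad=p/np.hypot(*p)
    print('t',round(st['time_s'],2),'th',round(th,3),'r',np.hypot(*p).round(1),'p',(p+C).round(1),'z',d[2].round(1),'resist',round(-F@tan,1),'Frad(out+)',round(F@rad,1),'Fz',f[2].round(1),'w',round(st['grip_width'],3))
def rows(C,t1,n,r=45,corr=(0,0)):
    """from current measured angle to t1"""
E
python3 -c "
from h import *
bedpos();cam()"
```

```text
t 10.85 bed [-76.1 -38.6  54.9] Fbed [6.6 6.5 5.6] w 0.197
t 10.85 th 0.389 r 44.8 p [-76.1 -38.6] z 54.9 resist 3.6 Frad(out+) -8.5 Fz 5.6 w 0.197
```

```bash
cat >pr.py <<'E'
import sys,numpy as np
a,s,n=map(float,sys.argv[1:4])
for k in range(1,int(n)+1):
    t=a+s*k;print(round(t,2),round(4.5*(np.sin(t)-np.sin(a)),2),round(4.5*(np.cos(t)-np.cos(a)),2))
E
python3 pr.py 0.4 0.06 8;python3 pr.py 0.88 0.06 8; python3 pr.py 1.36 0.06 8; python3 pr.py 1.84 0.06 8
```

```text
0.46 0.25 -0.11
0.52 0.48 -0.24
0.58 0.71 -0.38
0.64 0.93 -0.54
0.7 1.15 -0.7
0.76 1.35 -0.88
0.82 1.54 -1.07
0.88 1.72 -1.28
0.94 0.17 -0.21
1.0 0.32 -0.44
1.06 0.46 -0.67
1.12 0.58 -0.91
1.18 0.69 -1.15
1.24 0.79 -1.41
1.3 0.87 -1.66
1.36 0.93 -1.93
1.42 0.05 -0.27
1.48 0.08 -0.53
1.54 0.1 -0.8
1.6 0.1 -1.07
1.66 0.08 -1.34
1.72 0.05 -1.61
1.78 0.0 -1.88
1.84 -0.06 -2.14
1.9 -0.08 -0.26
1.96 -0.17 -0.51
2.02 -0.28 -0.76
2.08 -0.41 -1.0
2.14 -0.55 -1.23
2.2 -0.7 -1.45
2.26 -0.87 -1.66
2.32 -1.04 -1.87
```

```bash
python3 -m inch '[0.25,0,-0.16,0,0,0, 0.48,0,-0.29,0,0,0, 0.71,0,-0.43,0,0,0, 0.93,0,-0.59,0,0,0, 1.15,0,-0.75,0,0,0, 1.35,0,-0.93,0,0,0, 1.54,0,-1.12,0,0,0, 1.72,0,-1.33,0,0,0]'  >/dev/null
python3 - <<'E'
from h import *
from rig import ctrl
bedpos();cam()
a=ctrl.capture('scene');cv2.imwrite('pics/s9.png',cv2.resize(a[180:310,260:400,::-1],None,fx=4.5,fy=4.5,interpolation=2))
E
```

```text
t 11.52 bed [-92.5 -25.5  54.9] Fbed [11.2  4.3  5.3] w 0.197
t 11.52 th 0.868 r 43.8 p [-92.5 -25.5] z 54.9 resist 4.0 Frad(out+) -11.3 Fz 5.3 w 0.197
```

View pics/s9.png

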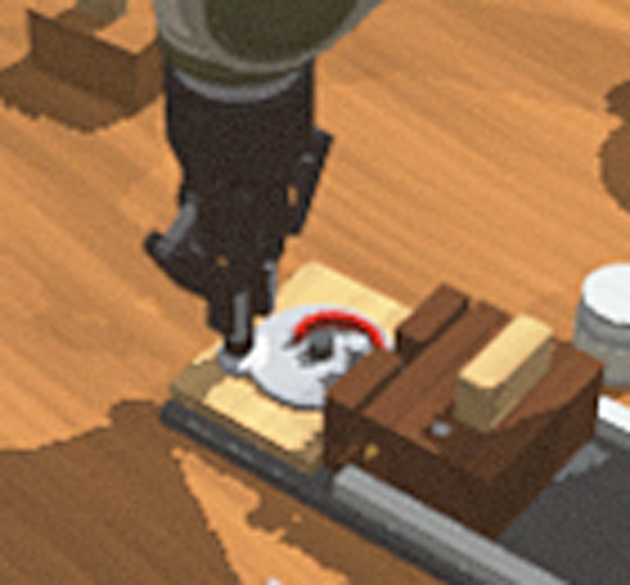

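```bash
cat >pr2.py <<'E'
import sys,numpy as np
from h import *
from rig import ctrl
C=np.array([float(sys.argv[1]),float(sys.argv[2])]);s=float(sys.argv[3]);n=int(sys.argv[4])
cam(C)
b=np.load('bed.npy');st=ctrl.sense();c,sn=np.cos(b[2]),np.sin(b[2]);d=st['eef_pos']-[b[0],b[1],0];f=st['force']
p=np.array([c*d[0]+sn*d[1],-sn*d[0]+c*d[1]]);F=np.array([c*f[0]+sn*f[1],-sn*f[0]+c*f[1]])
cmd=p-F/12;q=cmd-C;a=np.arctan2(-q[0],-q[1])%(2*np.pi)
M=rot(st['ee_rot']);B=np.array([[c,-sn],[sn,c]])
print('cmd th',a.round(3))
for k in range(1,n+1):
    t=a+s*k;w=B@(C+45*np.array([-np.sin(t),-np.cos(t)])-cmd);v=M.T@np.r_[w,0]/10
    print(t.round(2),v.round(2))
E
python3 pr2.py -56.5 2.7 0.06 8
```

```text
t 11.57 th 0.915 r 45.8 p [-92.8 -25.2] z 54.9 resist 2.1 Frad(out+) -11.5 Fz 5.5 w 0.194
cmd th 0.918
0.98 [ 0.02  0.   -0.33]
1.04 [ 0.16  0.01 -0.55]
1.1 [ 0.29  0.01 -0.79]
1.16 [ 0.41  0.01 -1.03]
1.22 [ 0.51  0.01 -1.28]
1.28 [ 0.6   0.02 -1.54]
1.34 [ 0.67  0.02 -1.8 ]
1.4 [ 0.72  0.02 -2.07]
```

```bash
python3 -m inch '[0.05,0,-0.3,0,0,0, 0.17,0,-0.54,0,0,0, 0.29,0,-0.79,0,0,0, 0.41,0,-1.03,0,0,0, 0.51,0,-1.28,0,0,0, 0.6,0,-1.54,0,0,0, 0.67,0,-1.8,0,0,0, 0.72,0,-2.07,0,0,0]' >/dev/null;python3 pr2.py -56.5 2.7 0.06 8
```

```text
t 12.23 th 1.383 r 45.4 p [-101.1   -5.8] z 55.0 resist 3.7 Frad(out+) -5.4 Fz -0.9 w 0.193
cmd th 1.39
1.45 [-0.04  0.   -0.28]
1.51 [-0.02  0.   -0.55]
1.57 [-0.01  0.01 -0.82]
1.63 [-0.01  0.01 -1.09]
1.69 [-0.04  0.01 -1.36]
1.75 [-0.08  0.01 -1.63]
1.81 [-0.13  0.02 -1.89]
1.87 [-0.21  0.02 -2.15]
```

```bash
python3 -m inch '[-0.03,0,-0.28,0,0,0, -0.02,0,-0.55,0,0,0, -0.02,0,-0.82,0,0,0, -0.02,0,-1.09,0,0,0, -0.05,0,-1.36,0,0,0, -0.09,0,-1.63,0,0,0, -0.14,0,-1.89,0,0,0, -0.22,0,-2.15,0,0,0]' >/dev/null;python3 pr2.py -56.2 2.5 0.04 8
```

```text
t 12.9 th 1.868 r 45.5 p [-99.7  15.8] z 55.0 resist 5.8 Frad(out+) -2.4 Fz 0.2 w 0.198
cmd th 1.879
1.92 [-0.12  0.   -0.15]
1.96 [-0.19  0.   -0.32]
2.0 [-0.26  0.   -0.48]
2.04 [-0.34  0.   -0.65]
2.08 [-0.42  0.01 -0.8 ]
2.12 [-0.51  0.01 -0.96]
2.16 [-0.61  0.01 -1.11]
2.2 [-0.71  0.01 -1.26]
```

```bash
python3 -m inch '[-0.12,0,-0.15,0,0,0, -0.19,0,-0.32,0,0,0, -0.26,0,-0.48,0,0,0, -0.34,0,-0.65,0,0,0, -0.42,0,-0.8,0,0,0, -0.51,0,-0.96,0,0,0, -0.61,0,-1.11,0,0,0, -0.71,0,-1.26,0,0,0]' >/dev/null;python3 pr2.py -56.2 2.5 0.03 8
```

```text
t 13.57 th 2.169 r 45.2 p [-93.6  28. ] z 55.1 resist 10.0 Frad(out+) -0.2 Fz -3.8 w 0.19
cmd th 2.187
2.22 [-0.1   0.   -0.09]
2.25 [-0.18  0.   -0.2 ]
2.28 [-0.27  0.   -0.31]
2.31 [-0.36  0.   -0.41]
2.34 [-0.45  0.   -0.51]
2.37 [-0.54  0.   -0.6 ]
2.4 [-0.64  0.   -0.69]
2.43 [-0.74  0.   -0.78]
```

```bash
python3 -m inch '[0,0,0,0,0,0]' >/dev/null;python3 pr2.py -56.2 2.5 0.03 1;  python3 -m inch '[-0.1,0,-0.09,0,0,0, -0.18,0,-0.2,0,0,0]' >/dev/null;python3 pr2.py -56.2 2.5 0.03 4
```

```text
t 13.65 th 2.179 r 45.2 p [-93.3  28.3] z 55.1 resist 6.8 Frad(out+) -0.4 Fz -0.8 w 0.194
cmd th 2.191
2.22 [-0.1   0.   -0.09]
t 13.82 th 2.229 r 45.2 p [-91.9  30.1] z 55.1 resist 9.9 Frad(out+) 1.9 Fz -2.8 w 0.2
cmd th 2.247
2.28 [-0.09  0.   -0.1 ]
2.31 [-0.18  0.   -0.2 ]
2.34 [-0.27  0.   -0.3 ]
2.37 [-0.36  0.   -0.4 ]
```

```bash
python3 -m inch '[-0.09,0,-0.1,0,0,0, -0.18,0,-0.2,0,0,0, -0.18,0,-0.2,0,0,0]' >/dev/null;python3 pr2.py -56.2 2.5 0.03 2;  python3 -m inch '[-0.09,0,-0.1,0,0,0, -0.19,0,-0.2,0,0,0, -0.19,0,-0.2,0,0,0]' >/dev/null;python3 pr2.py -56.2 2.5 0.03 4
```

```text
t 14.07 th 2.296 r 45.1 p [-90.   32.4] z 55.0 resist 6.7 Frad(out+) 1.1 Fz -0.7 w 0.199
cmd th 2.308
2.34 [-0.09  0.   -0.1 ]
2.37 [-0.19  0.   -0.19]
t 14.32 th 2.356 r 45.1 p [-88.1  34.4] z 55.0 resist 7.6 Frad(out+) 0.2 Fz -2.1 w 0.2
cmd th 2.37
2.4 [-0.11  0.   -0.08]
2.43 [-0.21  0.   -0.17]
2.46 [-0.31  0.   -0.26]
2.49 [-0.42  0.   -0.34]
```

```bash
python3 -m inch '[-0.11,0,-0.08,0,0,0, -0.21,0,-0.17,0,0,0, -0.21,0,-0.17,0,0,0]' >/dev/null;python3 pr2.py -56.2 2.5 0.03 2;  python3 -m inch '[-0.1,0,-0.08,0,0,0, -0.21,0,-0.16,0,0,0, -0.21,0,-0.16,0,0,0]' >/dev/null;python3 pr2.py -56.2 2.5 0.03 4
```

```text
t 14.57 th 2.418 r 45.1 p [-86.   36.3] z 55.0 resist 6.9 Frad(out+) 1.2 Fz -1.5 w 0.195
cmd th 2.431
2.46 [-0.1   0.   -0.09]
2.49 [-0.21  0.   -0.17]
t 14.82 th 2.475 r 45.0 p [-84.1  37.9] z 55.0 resist 8.4 Frad(out+) 1.4 Fz -1.3 w 0.2
cmd th 2.49
2.52 [-0.1   0.   -0.09]
2.55 [-0.22  0.   -0.16]
2.58 [-0.33  0.   -0.24]
2.61 [-0.44  0.   -0.31]
```

```bash
python3 -m inch '[-0.1,0,-0.08,0,0,0, -0.21,0,-0.16,0,0,0, -0.21,0,-0.16,0,0,0]' >/dev/null;python3 pr2.py -56.2 2.5 0.03 2;  python3 -m inch '[-0.11,0,-0.07,0,0,0, -0.22,0,-0.14,0,0,0, -0.22,0,-0.14,0,0,0]' >/dev/null;python3 pr2.py -56.2 2.5 0.03 4
```

```text
t 15.07 th 2.532 r 45.1 p [-82.   39.5] z 55.1 resist 8.0 Frad(out+) 0.5 Fz -3.3 w 0.196
cmd th 2.547
2.58 [-0.11  0.   -0.07]
2.61 [-0.23  0.   -0.14]
t 15.32 th 2.594 r 45.0 p [-79.7  41. ] z 55.0 resist 6.2 Frad(out+) 0.6 Fz -1.0 w 0.198
cmd th 2.606
2.64 [-0.12  0.   -0.07]
2.67 [-0.24  0.   -0.13]
2.7 [-0.36  0.   -0.19]
2.73 [-0.48  0.   -0.25]
```

```bash
python3 -m inch '[-0.12,0,-0.07,0,0,0, -0.24,0,-0.13,0,0,0, -0.24,0,-0.13,0,0,0]' >/dev/null;python3 pr2.py -56.2 2.5 0.03 2;  python3 -m inch '[-0.12,0,-0.06,0,0,0, -0.24,0,-0.11,0,0,0, -0.24,0,-0.11,0,0,0]' >/dev/null;python3 pr2.py -56.2 2.5 0.03 4
```

```text
t 15.57 th 2.645 r 45.0 p [-77.6  42.1] z 55.0 resist 10.1 Frad(out+) 1.1 Fz -3.9 w 0.196
cmd th 2.664
2.69 [-0.12  0.   -0.07]
2.72 [-0.24  0.   -0.12]
t 15.82 th 2.692 r 45.0 p [-75.8  43. ] z 55.1 resist 12.0 Frad(out+) 1.1 Fz -4.7 w 0.196
cmd th 2.714
2.74 [-0.12 -0.   -0.06]
2.77 [-0.24 -0.   -0.11]
2.8 [-0.37 -0.   -0.16]
2.83 [-0.5 -0.  -0.2]
```

```bash
python3 -m inch '[0,0,0,0,0,0]' >/dev/null;python3 pr2.py -56.2 2.5 0.03 1;  python3 -m inch '[-0.06,0,-0.03,0,0,0, -0.06,0,-0.03,0,0,0]' >/dev/null;python3 - <<'E'
from h import *
from rig import ctrl
cam((-56.2,2.5))
a=ctrl.capture('scene');cv2.imwrite('pics/s10.png',cv2.resize(a[200:320,270:420,::-1],None,fx=5,fy=5,interpolation=2))
cam((-56.2,2.5))
E
```

```text
t 15.9 th 2.693 r 45.0 p [-75.7  43. ] z 55.1 resist 12.0 Frad(out+) 1.3 Fz -5.1 w 0.193
cmd th 2.715
2.75 [-0.12 -0.   -0.06]
t 16.07 th 2.703 r 45.0 p [-75.3  43.2] z 55.1 resist 13.8 Frad(out+) 1.0 Fz -6.0 w 0.194
t 16.12 th 2.703 r 45.0 p [-75.3  43.2] z 55.1 resist 13.3 Frad(out+) 0.8 Fz -4.3 w 0.198
```

View pics/s10.png

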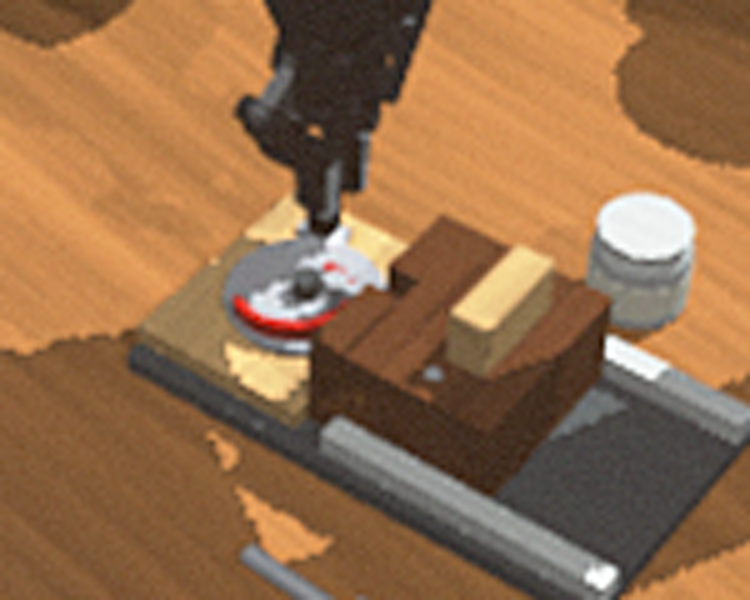

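The resistance rose from about 7 N to a steady 13.5 N with almost no further turn, at about 2.70 rad, and in the scene crop the joint line is closed at around (380,300). That counts as tight, so I let go.

```bash
python3 -m inch '[0,0,0,0,0,0, 0,0,0,0,0,0, 0,0,0,0,0,0, 0,0,0,0,0,0]' 0.1 >/dev/null; python3 -c "
from h import *
cam((-56.2,2.5));bedpos()"; python3 -m inch '[0,-1,0,0,0,0, 0,-3,0,0,0,0, 0,-6,0,0,0,0, 0,-10,0,0,0,0, 0,-10,0,0,0,0, 0,-10,0,0,0,0]' >/dev/null; python3 - <<'E'
from h import *
from rig import ctrl
bedpos()
c=ctrl.get_calibration('wrist')
a=ctrl.capture('wrist');cv2.imwrite('pics/w11.png',a[:,:,::-1])
a=ctrl.capture('scene');cv2.imwrite('pics/s11.png',cv2.resize(a[200:320,270:420,::-1],None,fx=5,fy=5,interpolation=2))
b=np.load('bed.npy');cb,sb=np.cos(b[2]),np.sin(b[2])
for n,P in dict(jr=(-18,-55,66),jf=(0,-55,66),jl=(0,55,66),hb=(80,-55,66)).items(): print(n,proj(c,b2w(b,P))[0].round(0))
E
```

```text
t 16.45 th 2.77 r 45.0 p [-72.5  44.4] z 54.6 resist -0.3 Frad(out+) -0.9 Fz -0.9 w 0.447
t 16.45 bed [-72.5  44.4  54.6] Fbed [ 0.6 -0.8 -0.9] w 0.447
t 16.95 bed [-73.1  42.2 157.1] Fbed [-0.3  0.6 -0.9] w 0.448
jr [474. 162.]
jf [478. 131.]
jl [294. 131.]
hb [499. -25.]
```

View pics/w11.png

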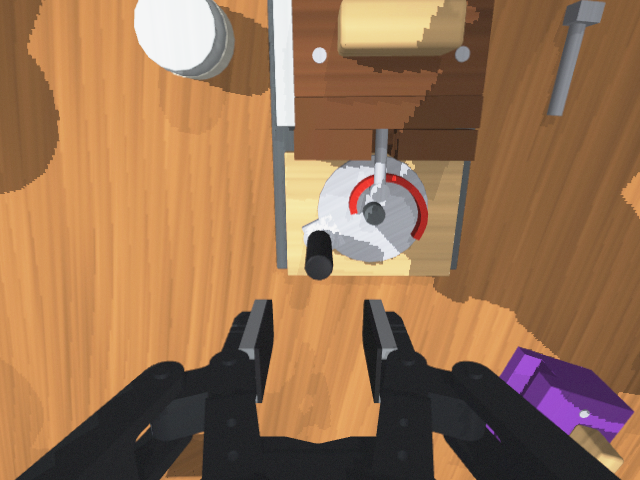

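View pics/s11.png

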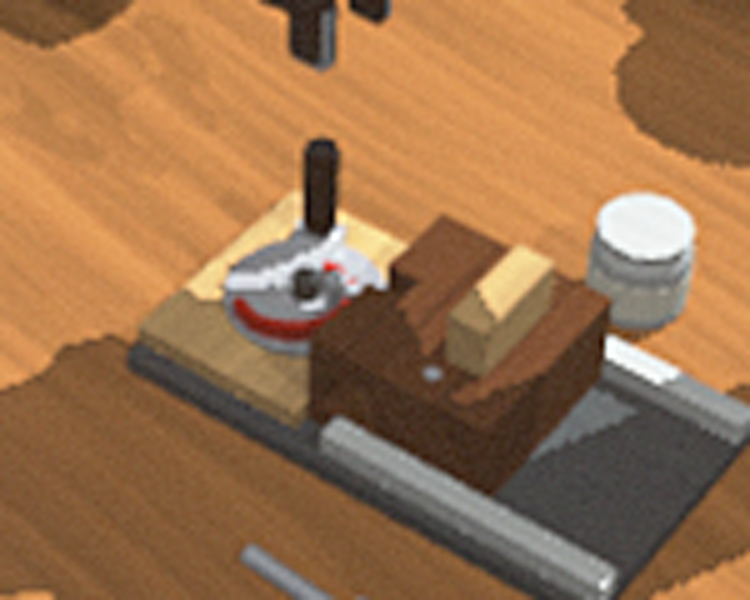

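```bash
python3 - <<'E'
from h import *
from rig import ctrl
c=ctrl.get_calibration('wrist');b=np.load('bed.npy');cb,sb=np.cos(b[2]),np.sin(b[2])
def tb(p): d=p[:2]-b[:2];return np.array([cb*d[0]+sb*d[1],-sb*d[0]+cb*d[1]])
g=tb(onz(c,(319,268),86));h=tb(onz(c,(374,213),46));d=g-h;print(g,h,np.hypot(*d),np.arctan2(-d[0],-d[1])%6.283)
a=cv2.imread('pics/w11.png')[80:180,270:500];cv2.imwrite('pics/w11c.png',cv2.resize(a,None,fx=3.4,fy=3.4,interpolation=2))
E
```

```text
[-78.14994463  41.63431194] [-54.25411482   4.06853429] 44.52188599342329 2.5750465827982354
```

View pics/w11c.png

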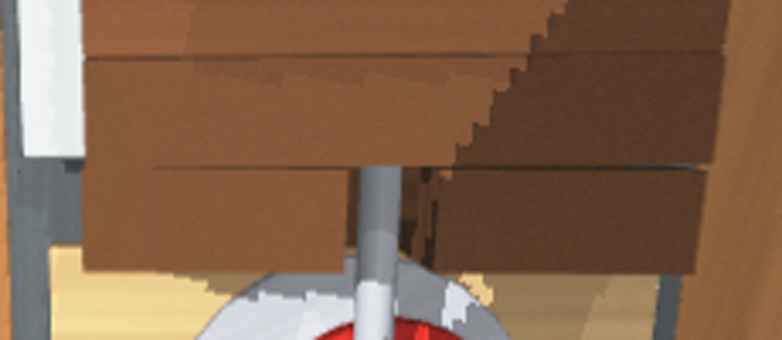

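```bash
python3 -c "
from rig import ctrl
print(ctrl.finish_job(), ctrl.sense()['time_s'])"
```

```text
the job is handed in; nothing more can be done
the job is handed in; nothing more can be done
```

The mould is closed and the job is handed in, at about 17 s on the robot's clock.

- **Slide:** I pushed the loose half by its rear face until the force rose from about 8 N to 15 N at the buffers. After I backed off, the pictures showed the joint about 6 mm open with the bolt pin in the cam mouth.
- **Cam:** I gripped the black grip and turned the cam clockwise. Drawing in took about 7–8 N. The force then climbed to a steady 13.5 N with almost no further turn, at about 2.70 rad, so I stopped, opened the gripper and raised the hand clear.
- **Last checks:** The wrist close-up shows the joint shut to a hairline, perhaps a trace wider on the -y side. The hook is round the pin and the hand is touching nothing. I did not move the bystanders, and the tin and spare bolt still look in place.
- **Disagreements:**
  - My camera-based bed frame was about 3 mm off from what I felt at the grip, so I corrected the turning path by force.
  - After release, the cam angle from the picture was 2.58 rad uncorrected, or about 2.67 rad after correcting for the offset felt at the grip. By touch it was 2.70 rad. I put this down to camera error, but did not feel the cam again to rule out a slight spring-back.

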